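# Hold a sample tube in the V-cradle of a code reader

## Task

Pick the blue-capped sample tube out of the white rack and lay it in the orange sprung V-cradle of the code reader, centred along the cradle, with its cap towards the reader's round window. Press it gently down onto both sloping sides of the V until the cradle has sunk about half of its 8 mm stroke, and finish while still holding it pressed there with the gripper: do not let go. Leave the other two tubes where they are.

Things in the scene. Friction and masses are not known exactly. Their poses are not given: they have to be found in the camera images.
- tube_blue: The tube to be read: a lying rigid cylinder 28 mm in diameter and 100 mm long, about 70 g, clear with a white label and a blue cap of the same diameter (24 mm of the length). Origin at its centre, on its axis; its x axis runs along it towards the cap. It starts lying in one of the rack's three places, which are drawn anew each time.
- cap_end (a point): Centre of the blue cap's end face, 50 mm from the tube's origin along its +x.
- tube_red: Same tube with a red cap, in another place of the rack; stays there.
- tube_yellow: Same tube with a yellow cap, in another place of the rack; stays there.
- rack: White fixed rack: slab 120 x 210 x 6 mm with two notched bars 10 mm thick across it, at x = -36 and +36 mm, 21.5 mm high, with free space 62 mm wide between the bars for the fingers. Origin under its centre; tubes lie along its x (caps to +x) at y = -65, 0 and +65 mm, their axes 33 mm above its underside, so 27 mm above its slab.
- reader: Fixed code reader: grey base plate (x from -70 to +200 mm, 100 mm wide, 12 mm thick), with a white housing 95 mm high from x = +90 to +200 mm whose black panel with a round green window looks to -x, at the cradle. Origin on the table under the cradle's centre; x runs along the V towards the window.
- vee (a point): Where the tube's centre lies when it is seated and centred in the cradle; moves down with the cradle. At the cradle's top position it is 57.8 mm above the table over the reader's origin. Axes as the reader's (x along the V towards the window, z up).
- cradle (a joint): Sinking of the cradle, m: 0 at the top, 0.008 at its lower stop. A spring carries it: it starts to sink at about 3 N of downward load, needs about 7.5 N for 4 mm and 12.5 N for 8 mm, and a tube's own weight does not move it.
- side_left (a point): Orange sloping side of the V on the reader's +y side (cradle_c7, c8, one per yoke), slippery (friction 0.2); sinks with the cradle. Point: middle of the seated tube's contact line here, 9.9 mm below and beside its axis. Each side slopes at 45 degrees, its upper edge as high as the seated axis. The two yokes are 20 mm long, centred 35 mm either side of the cradle's centre.
- side_right (a point): Middle of the contact line on the orange side at -y (cradle_c9 and c10). Between the two yokes 50 mm are free for the fingers; below, only a steel bridge 36 mm wide, its top 30 mm below the seated tube's axis, sinking with the cradle.
There are look-alikes about, which are no part of the job. What is shaped like the tube_blue but green or pink is not meant.

How it is judged:
By the outcome, as a careful person would: the job done as asked, in the order asked, and still so for the second after the job is handed in, while the arm keeps its last pose, push and grip.
It also fails if it takes over 42 s, if anything falls off the work surface, if the arm or the gripper's body presses on something with over 40 N, if the wrist force passes 120 N, or if a joint passes its speed limit or range.

## Robot

A 7-joint arm with a two-finger parallel gripper is mounted at the origin on the work surface. World frame = base frame: x ahead of the robot, y to its left, z up, the work surface at z = 0. Lengths are in m, angles in rad, forces in N, time in s.
With the tool pointing down it reaches from about 0.4 to 0.875 m from the base axis. Payload 19.3 kg.
Tool frame: the origin (TCP) lies at the very end of the fingers, on their centre line; the grasp point (between the pads) lies 19 mm behind it (ctrl.grip_depth is the distance from the TCP to the grasp point, in m); z points along the fingers, y is the line along which they close (so a half turn about z gives the same grasp; the last joint's range is limited). The gripper opens to 85 mm and grips with 20 to 120 N. Pads are 22 mm wide; open, the fingers measure 114 mm over their backs; the gripper's body (76 mm by 85 mm) begins 54 mm behind the grasp point. The pads swing forward as they close: fully open they stand 13 mm farther back than shut.
Start: joints at [1.099, 0.521, -0.036, 1.599, 0.021, 1.021, -0.113], TCP at [0.244, -0.575, 0.208] pointing down, gripper open.
Joint ranges: [-2.91, 2.91], [-0.3, 2.13], [-1.5, 1.42], [0.17, 2.43], [-1.26, 4.41], [0.16, 1.93], [-2.52, 2.52]. Speed limits (rad/s): [1.89, 1.89, 2.39, 2.39, 3.01, 3.01, 3.01].

## Interface

Orientations are given as a unit quaternion [w, x, y, z].
In Python, from station import ctrl gives the robot as it stands. The module is installed in compiled form; this text tells all that it offers. Calls block until the motion is done:
- ctrl.reach(position, orientation): joint-space move of the TCP to a pose.
- ctrl.move_linear(position, max_speed=0.15, ori=None, threshold=None): straight line of the TCP; ori=None keeps the orientation; max_speed is the mean speed in m/s. With threshold (N) it stops when the force on the tool has changed by that much, and returns True; else False.
- ctrl.move_joints(angles): joint-space move.
- ctrl.release() and ctrl.grab(grasp_force=None): open the fingers fully, or close them until they stop; grasp_force is the grip in N (None keeps the last).
- ctrl.dwell(seconds).
- ctrl.ik(position, orientation): joint angles nearest the present ones, or None.
- ctrl.camera(name): name is "scene" or "top" or "wrist"; returns a dict with "frame" (420x560x3 uint8, blue, green, red), "z_map" (420x560 float32, m along the optical axis (not along the pixel's ray), 0 where there is no reading), "intrinsics" (3x3 intrinsics, pixels), "R" (3x3) and "t" (3): a world point X has camera coordinates R X + t; the wrist camera has in their place "mount" (4x4, takes a point from camera to tool coordinates, whose origin is the TCP and whose axes are the flange's). Camera axes: x right, y down, z forward; pixel columns grow to the right and rows downward; lengths in m; the calibration is good to about 2 mm. A picture is of the moment at which its call begins: read the wrist's pose just before it.
A pose or a line that the arm cannot do raises ctrl.MotionError and nothing moves.
- ctrl.finish_job(): hands the job in; it is judged then, once.
Trained networks look in the newest picture that a camera, given by its name, has taken for a name from the list of things; names that differ only in an ending like _2 or _b are one class to them, and where a whole thing is asked for, a point or a joint stands for the part that bears it (a point fixed in the world has none). Each returns a list of dicts, best first, with "confidence" (0 to 1); they miss things now and then, are a little off and sometimes report something else, mostly with a low value. They report only what shows in the picture. A call takes as long as a camera call. They do not tell look-alikes from the thing itself.
- ctrl.regions_of(camera, name): "region" (420x560 bool, what is visible of it) and "location" ([column, row] in pixels, amid what is visible of it).
Readings, each from a call of its own:
- ctrl.get_t(): time.
- ctrl.get_qpos(): joint angles.
- ctrl.get_joint_velocities(): joint speeds.
- ctrl.get_joint_torque(): joint torques, N m.
- ctrl.get_tool_pos(): TCP position.
- ctrl.get_eef_rot(): TCP orientation.
- ctrl.get_ft_force(): force on the tool from outside, world axes, zero at the start.
- ctrl.get_ft_torque(): the same for the moment, N m.
- ctrl.get_opening(): opening from 0.0 (shut) to 1.0 (fully open).
- ctrl.get_finger_force(): force on a finger pad.
Only numpy, scipy, OpenCV 4.12 (cv2) and the standard library are available. Lean on these libraries where they do the work, as an engineer would, in place of code of your own. Each camera call takes 0.05 s, during which the arm holds its last target. There are 200 camera calls.

## Working session

There is one attempt and no reset: what is moved stays moved. The work goes in short steps, each a Python script; the robot and the scene stay as the last script left them, time stands still between calls to the robot, and variables do not carry over. Pictures are saved under pics/ and viewed, at most 10 in all, crops included, and the job is handed in when it is done.

```bash
mkdir -p pics
cat > h.py <<'E'
import numpy as np, cv2
from station import ctrl
def cloud(c):
    z=c["z_map"]; K=c["intrinsics"]; v,u=np.indices(z.shape)
    P=np.stack([(u-K[0,2])/K[0,0]*z,(v-K[1,2])/K[1,1]*z,z],-1)
    return (P-c["t"])@c["R"]
E
python3 - <<'E'
from h import *
ims=[]
for n in ("top","scene"):
    c=ctrl.camera(n); ims.append(c["frame"]); W=cloud(c)
    cv2.imwrite(f"pics/{n}0.png",c["frame"])
    for name in ("tube_blue","tube_red","tube_yellow","rack","reader","cradle"):
        for r in ctrl.regions_of(n,name)[:3]:
            m=r["region"]&(c["z_map"]>0); p=W[m]
            print(n,name,round(r["confidence"],2),np.round(r["location"]),m.sum(),np.round(np.median(p,0),3) if len(p) else "",np.round(np.percentile(p,[2,98],axis=0),3).tolist() if len(p) else "")
print(ctrl.get_t(),ctrl.get_tool_pos(),ctrl.get_eef_rot())
E
```

```text
top tube_blue 0.83 [202. 197.] 505 [0.565 0.233 0.043] [[0.517, 0.22, 0.009], [0.614, 0.249, 0.049]]
top tube_blue 0.79 [137. 218.] 530 [0.518 0.382 0.024] [[0.487, 0.34, -0.002], [0.55, 0.423, 0.03]]
top tube_blue 0.72 [206. 260.] 523 [0.419 0.224 0.024] [[0.377, 0.201, -0.002], [0.468, 0.25, 0.031]]
top tube_red 0.95 [253. 194.] 489 [0.57  0.104 0.043] [[0.523, 0.091, 0.03], [0.619, 0.119, 0.049]]
top tube_yellow 0.92 [228. 198.] 490 [0.568 0.168 0.044] [[0.521, 0.155, 0.032], [0.616, 0.183, 0.049]]
top rack 0.57 [232. 199.] 2806 [0.563 0.158 0.006] [[0.51, 0.067, -0.0], [0.627, 0.272, 0.026]]
top reader 0.69 [394. 234.] 5067 [ 0.475 -0.217  0.049] [[0.365, -0.278, 0.007], [0.621, -0.162, 0.099]]
top cradle 0.8 [397. 201.] 762 [ 0.558 -0.233  0.036] [[0.511, -0.258, 0.011], [0.601, -0.207, 0.058]]
scene tube_blue 0.82 [352. 238.] 496 [0.584 0.24  0.043] [[0.524, 0.226, 0.023], [0.617, 0.253, 0.047]]
scene tube_blue 0.81 [399. 305.] 926 [0.71  0.346 0.023] [[0.694, 0.297, 0.006], [0.717, 0.393, 0.029]]
scene tube_blue 0.68 [420. 246.] 649 [0.528 0.385 0.022] [[0.47, 0.343, -0.001], 
[... 162 characters left out ...]
448 [0.586 0.113 0.043] [[0.528, 0.098, 0.025], [0.623, 0.124, 0.047]]
scene tube_yellow 0.96 [319. 234.] 500 [0.585 0.176 0.043] [[0.521, 0.16, 0.006], [0.62, 0.189, 0.047]]
scene tube_yellow 0.34 [347. 238.] 477 [0.581 0.239 0.043] [[0.522, 0.226, 0.024], [0.617, 0.252, 0.047]]
scene rack 0.69 [318. 249.] 2684 [0.605 0.188 0.006] [[0.529, 0.075, 0.001], [0.63, 0.276, 0.022]]
scene reader 0.86 [174. 179.] 4391 [ 0.472 -0.205  0.038] [[0.373, -0.272, 0.002], [0.626, -0.156, 0.097]]
scene cradle 0.91 [152. 196.] 691 [ 0.558 -0.227  0.037] [[0.513, -0.255, 0.012], [0.605, -0.202, 0.056]]
0.7 [ 0.24439789 -0.57520221  0.20777727] [-3.71184746e-05  9.79891883e-01  1.99529187e-01 -6.07239109e-06]
```

View pics/top0.png

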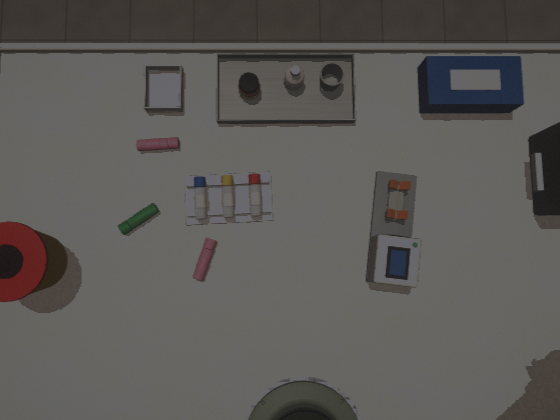

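View pics/scene0.png

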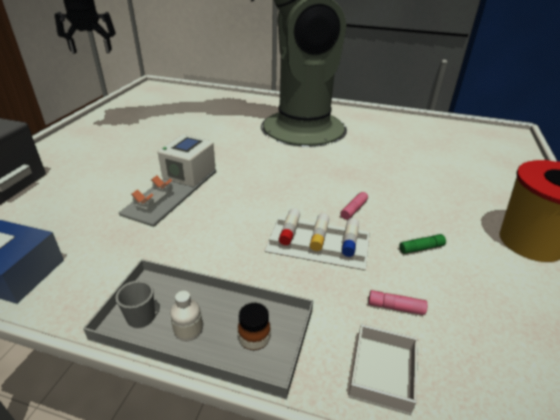

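The top view shows the blue-capped tube in the rack at (200,197), with yellow at (228,198) and red at (255,194). The reader cradle is at (397,200), and the housing and window are on its lower-x side at (398,260). Candidates for tube_blue:
- the rack tube at (200,197), blue cap
- green at (138,218)
- pink at (158,144)
- pink at (205,260)

I choose (200,197). Next I'll check it in a crop and fit the yaws.

```bash
cat >> h.py <<'E'
from scipy.spatial.transform import Rotation as Ro
def q(yaw): # tool z down, tool x axis at yaw in world
    c,s=np.cos(yaw),np.sin(yaw)
    r=Ro.from_matrix(np.array([[c,s,0],[s,-c,0],[0,0,-1.]])).as_quat()
    return r[[3,0,1,2]]
def axis(p):
    p=p[:,:2]; c=p.mean(0); w,v=np.linalg.eigh(np.cov((p-c).T)); d=v[:,1]
    return c,d
E
python3 - <<'E'
from h import *
c=ctrl.camera("top"); W=cloud(c); f=c["frame"]
cv2.imwrite("pics/crop1.png",cv2.resize(f[160:250,115:285],None,fx=4.5,fy=4.5,interpolation=2))
def rect(p):
    r=cv2.minAreaRect((p[:,:2]*1000).astype(np.float32)); return np.round(r[0],1),np.round(r[1],1),round(r[2],1)
for n in ("tube_blue","tube_yellow","tube_red"):
    r=ctrl.regions_of("top",n)[0]; p=W[r["region"]]; p=p[p[:,2]>.035]; print(n,rect(p),np.arctan2(*axis(p)[1][::-1]))
r=ctrl.regions_of("top","rack")[0]["region"]; print("rack",rect(W[r]))
box=(W[...,0]>.33)&(W[...,0]<.66)&(W[...,1]>-.3)&(W[...,1]<-.13)
p=W[box&(W[...,2]>.006)&(W[...,2]<.02)];print("base",rect(p))
p=W[box&(W[...,2]>.085)];print("housing",rect(p))
b,g,rr=[f[...,i].astype(int) for i in range(3)]
p=W[box&(rr>g+50)&(W[...,2]>.02)];print("orange",rect(p),axis(p))
print("mount",np.round(ctrl.camera("wrist")["mount"],3).tolist())
for nm,pos in (("rack",[.565,.24,.014]),("rd",[.558,-.229,.034])):
  for y in (0,np.pi/2,np.pi,-np.pi/2):
    a=ctrl.ik(pos,q(y)); print(nm,round(y,2),None if a is None else np.round(a,2))
E
```

```text
tube_blue (array([409. ,  85.6]), array([0., 0.]), 0.0) 1.5707963267948966
tube_yellow (array([508.9, 147.3]), array([229.2,  50.6]), 19.3) -2.9880318993706503
tube_red (array([571.6, 104.1]), array([98.4, 26.7]), 2.5) -3.0941215781615226
rack (array([519.3, 167.8]), array([226.1, 215.5]), 2.0)
base (array([ 487.2, -222.6]), array([309.3, 153.7]), 0.2)
housing (array([ 414. , -214.7]), array([102.2, 110.1]), 82.6)
orange (array([0., 0.]), array([0., 0.]), 0.0) (array([nan, nan]), array([nan, nan]))
mount [[-0.001, -0.954, -0.3, 0.077], [1.0, -0.001, -0.0, -0.001], [0.0, -0.3, 0.954, -0.167], [0.0, 0.0, 0.0, 1.0]]
rack 0 [-0.36  0.76 -0.21  1.75  0.23  0.66 -2.27]
rack 1.57 [-0.15  0.81 -0.52  1.74  0.55  0.75 -0.95]
rack 3.14 [-0.04  0.86 -0.71  1.73  0.72  0.83  0.49]
rack -1.57 [ 0.24  1.16 -1.28  1.72  1.19  1.25  1.79]
rd 0 [ 0.3   0.71 -0.02  1.78  0.02  0.65 -1.29]
rd 1.57 [ 0.5   0.73 -0.3   1.77  0.31  0.69  0.03]
rd 3.14 [ 0.72  0.79 -0.64  1.76  0.63  0.81  1.34]
rd -1.57 [ 0.06  0.75  0.35  1.79 -0.39  0.67 -2.51]h.py:13: RuntimeWarning: Mean of empty slice.
  p=p[:,:2]; c=p.mean(0); w,v=np.linalg.eigh(np.cov((p-c).T)); d=v[:,1]
  ret = um.true_divide(
  avg = a.mean(axis, **keepdims_kw)
h.py:13: RuntimeWarning: Degrees of freedom <= 0 for slice
  p=p[:,:2]; c=p.mean(0); w,v=np.linalg.eigh(np.cov((p-c).T)); d=v[:,1]
  c *= np.true_divide(1, fact)
  c *= np.true_divide(1, fact)
```

View pics/crop1.png

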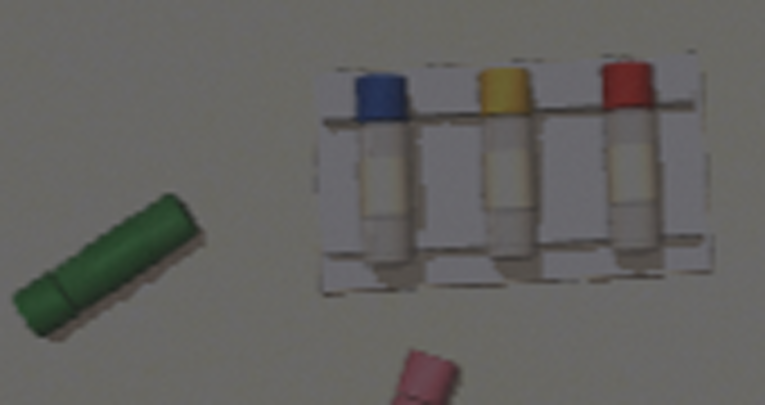

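The crop confirms it: blue cap at the left end of the rack, cap towards +x. I'll now look at both spots with the wrist camera, passing the reader on the way.

```bash
cat >> h.py <<'E'
def wristcam():
    p=np.array(ctrl.get_tool_pos()); o=np.array(ctrl.get_eef_rot()); c=ctrl.camera("wrist")
    R=Ro.from_quat(o[[1,2,3,0]]).as_matrix(); M=c["mount"]
    Rw=R@M[:3,:3]; tw=R@M[:3,3]+p
    z=c["z_map"]; K=c["intrinsics"]; v,u=np.indices(z.shape)
    P=np.stack([(u-K[0,2])/K[0,0]*z,(v-K[1,2])/K[1,1]*z,z],-1)
    W=P@Rw.T+tw; W[z<=0]=np.nan
    return c,W
E
python3 - <<'E'
from h import *
for nm,pos,y in (("rd",[.55,-.229,.20],0),("rk",[.565,.20,.20],np.pi)):
    ctrl.reach(pos,q(y)); c,W=wristcam(); print(nm,ctrl.get_t(),np.round(ctrl.get_qpos(),2))
    cv2.imwrite(f"pics/w_{nm}.png",c["frame"]); np.savez(f"{nm}.npz",W=W,f=c["frame"])
    for n in (("cradle","reader") if nm=="rd" else ("tube_blue","tube_yellow","tube_red","rack")):
        R=ctrl.regions_of("wrist",n)
        for i,r in enumerate(R[:2]):
            p=W[r["region"]]; p=p[~np.isnan(p[:,0])]
            if i==0: np.save(f"{nm}_{n}.npy",r["region"])
            print(n,round(r["confidence"],2),np.round(r["location"]),len(p),np.round(np.percentile(p,[1,50,99],axis=0),4).tolist())
E
```

```text
rd 2.7417 [ 0.34  0.48 -0.05  1.69  0.03  0.97 -1.3 ]
cradle 0.96 [279. 177.] 3195 [[0.5125, -0.2569, 0.0135], [0.5573, -0.2312, 0.0405], [0.603, -0.2038, 0.0588]]
reader 0.88 [273. 238.] 21061 [[0.3681, -0.2803, 0.011], [0.4733, -0.2218, 0.0477], [0.625, -0.1653, 0.0991]]
rk 4.525 [ 0.32  0.81 -1.27  1.64  0.8   1.31  0.48]
tube_blue 0.84 [313. 182.] 2215 [[0.5161, 0.2227, 0.0075], [0.5614, 0.2359, 0.0454], [0.6149, 0.2509, 0.0487]]
tube_blue 0.81 [442. 138.] 2425 [[0.4843, 0.3403, 0.0108], [0.5173, 0.3834, 0.0263], [0.5528, 0.4274, 0.0298]]
tube_red 0.75 [197. 190.] 2173 [[0.5226, 0.0944, 0.0308], [0.5688, 0.1109, 0.0454], [0.6198, 0.1227, 0.0487]]
rack 0.59 [266. 172.] 10108 [[0.5077, 0.0696, 0.0049], [0.5589, 0.1864, 0.0071], [0.6273, 0.2756, 0.0238]]
```

View pics/w_rd.png

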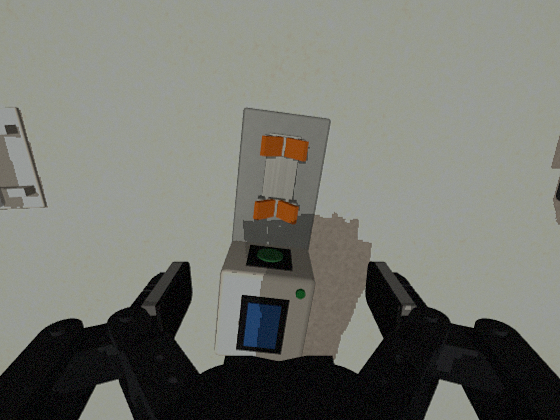

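View pics/w_rk.png

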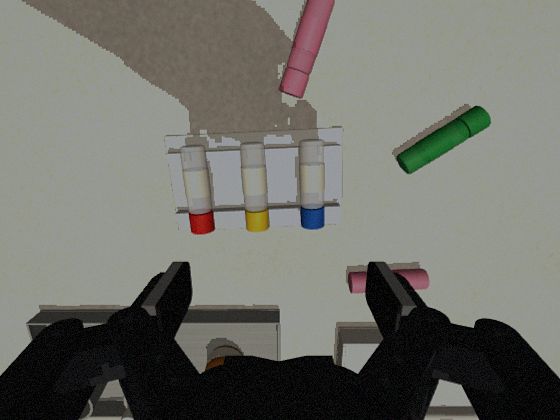

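The wrist views are clear. In the reader view the orange yokes are at (284,148) and (276,210), and the window and housing are below at (270,255). In the rack view the blue-capped tube is at (313,182), with a free side on its right. Next I'll fit the axes.

```bash
cat >> h.py <<'E'
from scipy.optimize import least_squares
def cyl(p,r=.014):
    c=np.median(p,0); _,_,v=np.linalg.svd(p-c,full_matrices=False); d=v[0]*np.sign(v[0][0])
    def f(x):
        dd=np.array([1,x[2],x[3]]); dd/=np.linalg.norm(dd); a=p-[c[0],x[0],x[1]]
        return np.linalg.norm(np.cross(a,dd),axis=1)-r
    s=least_squares(f,[c[1],c[2]-.012,d[1]/d[0],d[2]/d[0]],loss="soft_l1",f_scale=.001); x=s.x
    dd=np.array([1,x[2],x[3]]); dd/=np.linalg.norm(dd); o=np.array([c[0],x[0],x[1]])
    t=(p-o)@dd; lo,hi=np.percentile(t,[.5,99.5])
    return o+dd*(lo+hi)/2,dd,hi-lo,np.median(abs(s.fun))
E
python3 - <<'E'
from h import *
d=np.load("rk.npz"); W,f=d["W"],d["f"]
for n in ("tube_blue","tube_red"):
    m=np.load(f"rk_{n}.npy"); p=W[m]; p=p[p[:,2]>.034]
    c,dd,L,e=cyl(p); print(n,np.round(c,4),"yaw",round(np.arctan2(dd[1],dd[0]),4),"slope",round(dd[2],3),round(L,4),round(e,5))
hsv=cv2.cvtColor(f,cv2.COLOR_BGR2HSV)
p=W[(hsv[...,0]>105)&(hsv[...,0]<130)&(hsv[...,1]>120)&(W[...,2]>.034)&(abs(W[...,1]-.235)<.03)]; print("cap",len(p),np.round(np.percentile(p,[1,50,99],axis=0),4).tolist())
slab=W[(abs(W[...,2]-.006)<.003)&(abs(W[...,0]-.565)<.08)&(W[...,1]>.05)&(W[...,1]<.29)]
print("slab",cv2.minAreaRect((slab[:,:2]*1000).astype(np.float32)))
d=np.load("rd.npz"); W,f=d["W"],d["f"]
hsv=cv2.cvtColor(f,cv2.COLOR_BGR2HSV)
o=(hsv[...,0]<18)&(hsv[...,1]>150)&(hsv[...,2]>60)&(abs(W[...,0]-.557)<.08)&(W[...,2]>.025); p=W[o]
print("orange",len(p),cv2.minAreaRect((p[:,:2]*1000).astype(np.float32)),p.max(0))
pl=W[(abs(W[...,2]-.012)<.003)&(abs(W[...,1]+.225)<.1)&(W[...,0]>.49)&(W[...,0]<.66)]
print("plate",cv2.minAreaRect((pl[:,:2]*1000).astype(np.float32)))
h=W[(W[...,2]>.09)&(abs(W[...,1]+.225)<.1)&(W[...,0]<.5)]
print("house",cv2.minAreaRect((h[:,:2]*1000).astype(np.float32)))
# joint V fit: z = |perp|+z0-ish, params y0,slope,z0
def g(x):
    s=-(p[:,0]-.557)*np.sin(x[1])+(p[:,1]-x[0])*np.cos(x[1])
    return (p[:,2]-x[2]-abs(s))/np.sqrt(2)
s=least_squares(g,[-.231,.0,.035],loss="soft_l1",f_scale=.001); print("V",s.x,np.median(abs(s.fun)),"expect z0",.0578-.0198)
y=s.x[1]; dv=np.array([np.cos(y),np.sin(y)]); t=(p[:,:2]-[.557,s.x[0]])@dv
print(np.histogram(t,np.arange(-.06,.061,.004)))
for m in (t>0,t<0): print(np.percentile(t[m],[1,5,95,99]))
E
```

```text
tube_blue [0.5656 0.2375 0.0334] yaw 0.0455 slope 0.002 0.0992 0.00043
tube_red [0.5714 0.1075 0.0333] yaw 0.0453 slope 0.002 0.0984 0.00046
cap 2064 [[0.5454, 0.206, 0.0384], [0.5549, 0.2389, 0.2981], [0.6134, 0.2647, 0.3222]]
slab ((567.5310668945312, 172.94390869140625), (157.18467712402344, 237.3465576171875), 2.290552854537964)
orange 1601 ((556.7891235351562, -230.5942840576172), (47.89934158325195, 90.36944580078125), 82.56182861328125) [ 0.60404806 -0.20139126  0.06062774]
plate ((554.9830932617188, -230.4813995361328), (100.12469482421875, 143.63478088378906), 82.53398132324219)
house ((414.3558654785156, -211.91094970703125), (99.75312042236328, 109.44477844238281), 82.65719604492188)
V [-0.23059705 -0.13054309  0.0384732 ] 0.0005091297404293567 expect z0 0.03799999999999999
(array([  0,   0,   0,  31, 133, 137, 141, 142, 168,   0,   0,   0,   0,
         0,   0,   0,   0,   0,   0,   0,   0, 120, 160, 164, 172, 175,
        58,   0,   0,   0]), array([-6.00000000e-02, -5.60000000e-02, -5.20000000e-02, -4.80000000e-02,
       -4.40000000e-02, -4.00000000e-02, -3.60000000e-02, -3.20000000e-02,
       -2.80000000e-02, -2.40000000e-02, -2.00000000e-02, -1.60000000e-02,
       -1.20000000e-02, -8.00000000e-03, -4.00000000e-03,  5.55111512e-17,
        4.00000000e-03,  8.00000000e-03,  1.20000000e-02,  1.60000000e-02,
        2.00000000e-02,  2.40000000e-02,  2.80000000e-02,  3.20000000e-02,
        3.60000000e-02,  4.00000000e-02,  4.40000000e-02,  4.80000000e-02,
        5.20000000e-02,  5.60000000e-02,  6.00000000e-02]))
[0.02552327 0.02616591 0.04434067 0.04483646]
[-0.04468947 -0.04380505 -0.02523461 -0.0249131 ]
```

Run:
```python
from h import *
yaw=.0455; c=np.array([.5656,.2375])+.008*np.array([-np.sin(yaw),np.cos(yaw)])
Q=q(yaw+np.pi)
ctrl.reach([*c,.11],Q)
print(ctrl.move_linear([*c,.016],max_speed=.08,threshold=6),ctrl.get_tool_pos(),ctrl.get_ft_force())
ctrl.grab(40); print("open",ctrl.get_opening(),ctrl.get_finger_force(),ctrl.get_ft_force())
ctrl.move_linear([*c,.14],max_speed=.1)
ctrl.dwell(.1); print("open",ctrl.get_opening(),ctrl.get_finger_force(),ctrl.get_ft_force(),ctrl.get_t())
cc,W=wristcam(); cv2.imwrite("pics/g.png",cc["frame"]); np.savez("g.npz",W=W,f=cc["frame"],T=ctrl.get_tool_pos())
for n in ("tube_blue","tube_yellow","tube_red"):
    for i,r in enumerate(ctrl.regions_of("wrist",n)[:3]):
        p=W[r["region"]]; p=p[~np.isnan(p[:,0])]; print(n,round(r["confidence"],2),np.round(r["location"]),len(p),np.round(np.percentile(p,[1,50,99],axis=0),4).tolist())
        if n=="tube_blue": np.save(f"g{i}.npy",r["region"])
```

```text
False [0.56545789 0.24564653 0.01648646] [-0.6233786   0.15812694  1.1934874 ]
open 0.20714551370417586 44.38197523355484 [-10.88472082 -36.63129226  49.04531277]
open -0.0020771495747874693 0.0 [-0.69443584  0.55657784 -0.21293694] 8.8083
tube_blue 0.94 [269. 194.] 3100 [[0.516, 0.2226, 0.0274], [0.5596, 0.2375, 0.0454], [0.6123, 0.2518, 0.0486]]
tube_blue 0.94 [397. 307.] 390 [[0.552, 0.2812, 0.0102], [0.6875, 0.3787, 0.0214], [0.6972, 0.3914, 0.214]]
tube_blue 0.76 [430. 151.] 3304 [[0.4851, 0.3403, 0.0133], [0.5168, 0.3842, 0.0264], [0.552, 0.4278, 0.0299]]
tube_yellow 0.85 [197. 196.] 3268 [[0.5189, 0.1593, 0.0302], [0.5638, 0.1755, 0.0452], [0.6171, 0.1875, 0.0486]]
```

View pics/g.png

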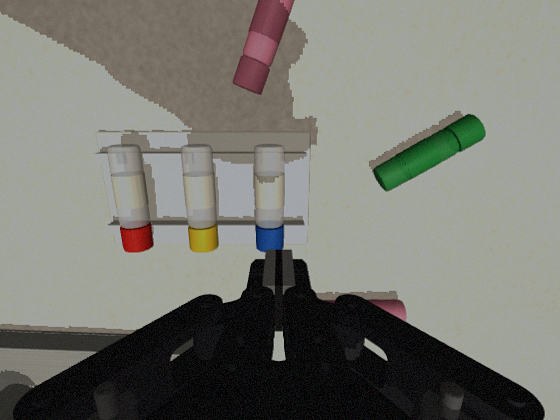

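The 8 mm offset grasp slipped: the tube jammed in its notch and stayed there, and the jaws are now empty. The other two tubes haven't moved. I'll refit the tube and grip it centred. The tool will tilt 20° about the tube axis so the raised finger clears the yellow tube.

Run:
```python
from h import *
d=np.load("g.npz"); p=d["W"][np.load("g0.npy")]; p=p[p[:,2]>.034]
c,dd,L,e=cyl(p); print(np.round(c,4),np.arctan2(dd[1],dd[0]),dd[2],L,e)
yaw=.0455; ry=np.array([-np.sin(yaw),np.cos(yaw),0]); tx=-np.array([np.cos(yaw),np.sin(yaw),0]); z=np.array([0,0,1.])
th=np.radians(20); u=-np.cos(th)*ry+np.sin(th)*z; f=-np.sin(th)*ry-np.cos(th)*z
R=np.stack([tx,np.cross(f,tx),f],1); Q=Ro.from_matrix(R).as_quat()[[3,0,1,2]]
c0=np.array([.5656,.2373,.0333]); c0[:2]=(c0[:2]+c[:2])/2
g=c0+.014*f+.0005*u
ctrl.release()
ctrl.reach(g-.09*f,Q)
print(ctrl.move_linear(g,max_speed=.08,threshold=6),ctrl.get_tool_pos(),g,ctrl.get_ft_force())
ctrl.grab(30); ctrl.dwell(.1); print("open",ctrl.get_opening(),ctrl.get_finger_force(),ctrl.get_ft_force(),ctrl.get_tool_pos(),ctrl.get_t())
```

```text
[0.5646 0.2374 0.0333] 0.045057797653864445 0.002490885611539656 0.09730599125524975 0.00041578231312506663
False [0.56548415 0.23247547 0.02076964] [0.56534242 0.23208278 0.02031531] [0.18550632 0.68281176 1.04624915]
open 0.0019872956405507514 13.265333622694016 [-0.77752013  5.7387478  26.04397288] [0.56616842 0.23394151 0.0224627 ] 12.5333
```

Run:
```python
from h import *
a=ctrl.camera("wrist")["frame"]; b=ctrl.camera("scene")["frame"][170:290,250:430]
b=cv2.resize(b,(630,420),interpolation=2)
cv2.imwrite("pics/chk.png",cv2.resize(np.vstack([a[:, :],cv2.resize(b,(560,373))]),(423,600)))
```

```text
(no output)
```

View pics/chk.png

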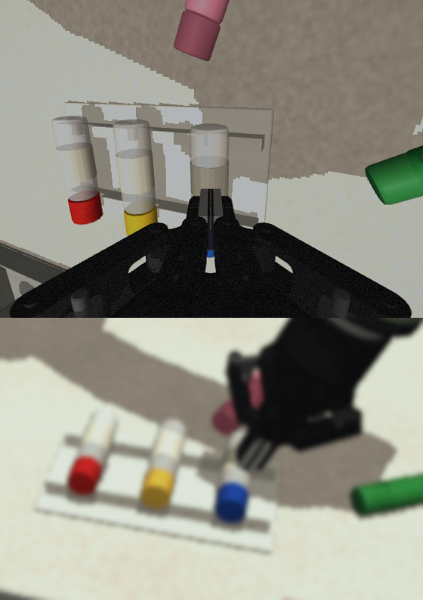

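The fingers have shut on top of the tube, so the tips sit farther back than the nominal TCP. I'll measure the real finger length from the depth I already have (closed in g.npz, open in rd.npz).

Run:
```python
from h import *
print("grip_depth",ctrl.grip_depth)
d=np.load("g.npz"); W=d["W"]; T=d["T"]; print(T)
for v in range(246,300,6):
    print(v,[None if np.isnan(W[v,u,2]) else (np.round((W[v,u]-T)*1000).astype(int)).tolist() for u in (256,268,278,290,300)])
d=np.load("rd.npz"); W=d["W"]; T=np.array([.55,-.229,.2])
print("open")
for v in range(255,320,8):
    print(v,[None if np.isnan(W[v,u,2]) else (np.round((W[v,u]-T)*1000).astype(int)).tolist() for u in (150,165,180,190,368,380,395)])
```

```text
grip_depth 0.0187
[0.56509385 0.24546436 0.13959449]
246 [[48, -19, -102], [44, -7, -93], [44, 2, -95], [64, 16, -138], [63, 27, -138]]
252 [[73, -21, -139], [-10, -5, 31], [-11, 0, 32], [-11, 6, 31], [71, 28, -139]]
258 [[81, -21, -140], [-10, -5, 38], [-11, 0, 38], [-11, 6, 37], [79, 29, -140]]
264 [[-6, -11, 36], [-11, -5, 45], [-11, 0, 44], [-11, 5, 44], [-7, 11, 36]]
270 [[-6, -10, 42], [-11, -4, 49], [-11, 0, 50], [-10, 5, 48], [-7, 10, 42]]
276 [[-6, -10, 48], [-11, -4, 54], [-10, 0, 54], [-11, 5, 54], [-8, 10, 49]]
282 [[-6, -9, 53], [-10, -4, 59], [-11, 0, 60], [-11, 5, 59], [-7, 10, 52]]
288 [[-13, -8, 67], [-12, -4, 65], [-9, 0, 61], [-12, 5, 66], [-13, 8, 67]]
294 [[-13, -8, 71], [-12, -4, 69], [-6, 0, 60], [-13, 4, 70], [-13, 8, 71]]
open
255 [[-106, 172, -199], [-106, 152, -200], [-105, 132, -198], [-106, 119, -200], [-107, -121, -199], [-106, -136, -198], [-106, -157, -199]]
263 [[-118, 174, -199], [-118, 153, -199], [10, 45, 42], [-117, 119, -198], [-118, -122, -199], [11, -47, 44], [-119, -158, -199]]
271 [[-130, 176, -199], [-130, 155, -199], [10, 43, 50], [4, 42, 39], [4, -43, 39], [10, -45, 50], [-131, -160, -200]]
279 [[-142, 177, -199], [10, 47, 56], [7, 43, 51], [0, 42, 39], [0, -44, 39], [10, -43, 56], [10, -49, 56]]
287 [[6, 54, 56], [11, 44, 63], [5, 42, 54], [-4, 42, 40], [-3, -43, 42], [6, -43, 57], [10, -47, 62]]
295 [[11, 48, 68], [11, 43, 68], [1, 42, 54], [-7, 42, 42], [-6, -43, 44], [3, -43, 57], [11, -44, 69]]
303 [[11, 46, 73], [8, 42, 70], [-2, 42, 56], [-11, 42, 43], [-10, -43, 44], [0, -43, 58], [10, -43, 73]]
311 [[8, 46, 75], [5, 43, 70], [-5, 42, 56], [-195, 127, -200], [-195, -128, -199], [-2, -43, 61], [7, -43, 74]]
319 [[12, 42, 84], [2, 42, 71], [-8, 42, 58], [-208, 128, -199], [-209, -130, -199], [-7, -43, 60], [4, -43, 74]]
```

The depth shows the closed fingertips about 29 mm behind the reported TCP. That explains both misses: the tips were on the upper half of the tube. I'll retry with that correction.

```bash
cat >> h.py <<'E'
TIP=.029   # true finger end lies this far behind the reported TCP
yaw=.0455; ry=np.array([-np.sin(yaw),np.cos(yaw),0]); tx=-np.array([np.cos(yaw),np.sin(yaw),0]); zz=np.array([0,0,1.])
th=np.radians(20); U=-np.cos(th)*ry+np.sin(th)*zz; F=-np.sin(th)*ry-np.cos(th)*zz
QT=Ro.from_matrix(np.stack([tx,np.cross(F,tx),F],1)).as_quat()[[3,0,1,2]]
E
python3 - <<'E'
from h import *
p0=np.array(ctrl.get_tool_pos())
ctrl.move_linear(p0-.05*F,max_speed=.12)
ctrl.release()
c0=np.array([.5653,.2373,.0333])
c,W=wristcam()
for r in ctrl.regions_of("wrist","tube_blue"):
    p=W[r["region"]]; p=p[(p[:,2]>.034)&(abs(p[:,1]-.237)<.04)]
    if len(p)>500:
        c1,dd,L,e=cyl(p); print("fit",np.round(c1,4),np.arctan2(dd[1],dd[0]),dd[2],L,e)
        if abs(c1[1]-.2373)<.004: c0[1]=c1[1]
g=c0+(TIP+.014)*F+.0005*U
try:
    print(ctrl.move_linear(g-.05*F,max_speed=.12), ctrl.move_linear(g,max_speed=.06,threshold=6),ctrl.get_tool_pos(),g,ctrl.get_ft_force())
    if np.linalg.norm(ctrl.get_tool_pos()-g)<.004:
        ctrl.grab(30); ctrl.dwell(.1)
except ctrl.MotionError as e: print("ERR",e)
print("open",ctrl.get_opening(),ctrl.get_finger_force(),ctrl.get_ft_force(),ctrl.get_tool_pos(),ctrl.get_t())
E
```

```text
fit [0.5651 0.2373 0.0332] 0.045524447626513594 0.002802297865161298 0.09863608638804391 0.00040284315169313197
False False [ 0.56609994  0.2224585  -0.00660925] [ 0.5659903   0.22214716 -0.00693577] [0.22888684 0.06705323 0.07538677]
open 0.31905843063971573 30.032643377780914 [-0.17456666  0.42695268  2.15210445] [ 0.566038    0.22218172 -0.00684795] 16.1667
```

Run:
```python
from h import *
p0=np.array(ctrl.get_tool_pos())
ctrl.move_linear(p0-.15*F,max_speed=.15)
print("open",ctrl.get_opening(),ctrl.get_finger_force(),ctrl.get_ft_force())
v=np.array([.557,-.2306,.0578]); Y=-.1305
ctrl.reach(v+[0,0,.09-.043],q(Y)); ctrl.dwell(.15)
T=np.array(ctrl.get_tool_pos()); o=np.array(ctrl.get_eef_rot())
c,W=wristcam(); cv2.imwrite("pics/held.png",c["frame"]); np.savez("held.npz",W=W,f=c["frame"],T=T,o=o)
L=(W-T)@Ro.from_quat(o[[1,2,3,0]]).as_matrix()   # tool coords
for i,r in enumerate(ctrl.regions_of("wrist","tube_blue")[:3]):
    p=L[r["region"]]; p=p[~np.isnan(p[:,0])]; print(round(r["confidence"],2),np.round(r["location"]),len(p),np.round(np.percentile(p,[1,50,99],axis=0),4).tolist())
    q1=p[(abs(p[:,1])<.03)&(p[:,2]>-.07)]
    if len(q1)>300: print("cyl tool",*cyl(q1))
print("open",ctrl.get_opening(),ctrl.get_ft_force(),T,ctrl.get_t())
```

```text
open 0.3198476054495491 29.9940624833107 [ 0.63113152  0.03275692 -1.51658189]
0.79 [276. 263.] 10560 [[-0.0317, -0.0139, -0.0575], [0.0164, -0.0009, -0.0548], [0.0495, 0.0121, -0.0419]]
cyl tool [ 0.00829769 -0.00099421 -0.06750868] [0.99991306 0.00300067 0.01284004] 0.08321187494813534 0.0026091863812146253
open 0.3149781497659891 [-0.40610287 -0.61999718 -0.75425439] [ 0.55718437 -0.2296508   0.10440295] 19.45
```

View pics/held.png

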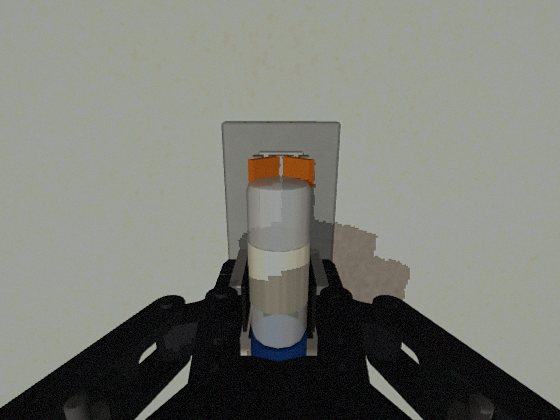

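The tube is held with its cap towards the housing; its far end is at (280,180), just above the far yoke at (281,170). Before lowering, I'll compare tube and V in this same picture.

Run:
```python
from h import *
d=np.load("held.npz"); W,f,T,o=d["W"],d["f"],d["T"],d["o"]
R=Ro.from_quat(o[[1,2,3,0]]).as_matrix(); print("R",np.round(R[:,0],4),np.round(R[:,2],4))
hsv=cv2.cvtColor(f,cv2.COLOR_BGR2HSV)
L=(W-T)@R
m=(L[...,2]>-.07)&(L[...,2]<-.040)&(abs(L[...,1])<.0125)&(L[...,0]>.015)&(L[...,0]<.048)
p=L[m].copy(); p[:,2]*=-1
c,dd,ln,e=cyl(p); print("tube tool y,z(-)",c,dd,e)
w=W[m]; c,dd,ln,e=cyl(w); print("tube world",c,"yaw",np.arctan2(dd[1],dd[0]),dd[2],e)
s=(np.array([.557,-.2306])-c[:2])@np.array([np.sin(.1305),np.cos(.1305)]); print("V minus tube along world-y-ish",s)
al=L[(abs(L[...,1])<.012)&(L[...,2]>-.07)&(L[...,2]<-.035)]; print("far end x",np.percentile(al[:,0],[99,99.8]))
o2=(hsv[...,0]<18)&(hsv[...,1]>150)&(hsv[...,2]>60)&(abs(W[...,0]-.557)<.08)&(W[...,2]>.025)&(W[...,2]<.07); p=W[o2]
g=lambda x:(p[:,2]-x[1]-abs((p[:,0]-.557)*np.sin(.1305)+(p[:,1]-x[0])*np.cos(.1305)))/2**.5
r=least_squares(g,[-.2306,.038],loss="soft_l1",f_scale=.001); print("V y0,z0",r.x,len(p),"far end",np.percentile((p[:,:2]-[.557,r.x[0]])@[np.cos(.1305),-np.sin(.1305)],[99,99.8]))
```

```text
R [ 9.918e-01 -1.281e-01 -8.000e-04] [-7.e-04  6.e-04 -1.e+00]
tube tool y,z(-) [ 0.03116893 -0.00077234  0.04245382] [ 9.99557501e-01 -3.69739127e-04 -2.97433344e-02] 0.00035971626915925776
tube world [ 0.58822465 -0.23290279  0.1468335 ] yaw -0.1280641538274297 -0.030501512867357108 0.00035971627434713306
V minus tube along world-y-ish -0.0017800531026700476
far end x [0.04956149 0.04968895]
V y0,z0 [-0.23056438  0.03839255] 1317 far end [0.0449812 0.0450762]
```

Run:
```python
from h import *
T=np.array(ctrl.get_tool_pos()); n=np.array([np.sin(.1305),np.cos(.1305),0])
cmd0=np.array([.557,-.2306,0])   # last command; T lags it by a steady offset
x=cmd0-.0018*n
ctrl.move_linear([x[0],x[1],.030],max_speed=.08,ori=q(-.1305)); ctrl.dwell(.2)
f0=np.array(ctrl.get_ft_force()); T=np.array(ctrl.get_tool_pos()); print("T",np.round(T,4),"cross to V",(np.array([.557,-.2306,0])-T)@n,"f0",f0,ctrl.get_t())
z=.0195
for z in np.arange(.0175,.0075,-.001):
    ctrl.move_linear([x[0],x[1],z],max_speed=.02)
    T=np.array(ctrl.get_tool_pos()); df=np.array(ctrl.get_ft_force())-f0
    print(round(z,4),np.round(T*1000,2),np.round(df,2),round(ctrl.get_opening(),3))
    if df[2]>4.5: break
print(ctrl.get_t())
```

```text
T [ 0.557  -0.2324  0.0304] cross to V 0.0018004132198687 f0 [ 0.10147319  0.05147025 -0.95434456] 20.7333
0.0175 [ 556.8  -232.43   17.53] [-0.51 -0.69 -0.11] 0.316
0.0165 [ 556.94 -232.22   16.62] [0.76 1.69 1.05] 0.318
0.0155 [ 556.95 -232.18   15.59] [0.88 1.86 3.38] 0.316
0.0145 [ 556.94 -232.21   14.54] [1.16 4.5  5.87] 0.32
22.2583
```

The lateral force is +4.5 N, which means the tube is about 1 mm too far to −y because the earlier lag has vanished. I'll back off, correct that and press.

Run:
```python
from h import *
n=np.array([np.sin(.1305),np.cos(.1305),0]); x=np.array([.557,-.2306,0])-.0008*n
f0=np.array([0.1,.05,-.95])
ctrl.move_linear([.557-.0018*n[0],-.2306-.0018*n[1],.0175],max_speed=.03)
ctrl.move_linear([x[0],x[1],.0175],max_speed=.02)
for z in np.arange(.0165,.0075,-.001):
    ctrl.move_linear([x[0],x[1],z],max_speed=.02); ctrl.dwell(.1)
    T=np.array(ctrl.get_tool_pos()); df=np.mean([ctrl.get_ft_force() for _ in range(3)],0)-f0
    print(round(z,4),np.round(T*1000,2),np.round(df,2),round(ctrl.get_opening(),3))
    if df[2]>6.3: break
c,W=wristcam(); np.savez("pr.npz",W=W,f=c["frame"],T=T); cv2.imwrite("pics/pr.png",c["frame"])
hsv=cv2.cvtColor(c["frame"],cv2.COLOR_BGR2HSV)
o2=(hsv[...,0]<18)&(hsv[...,1]>150)&(hsv[...,2]>60)&(abs(W[...,0]-.557)<.08)&(W[...,2]>.025)&(W[...,2]<.07); p=W[o2]
print(len(p),"orange z pct",np.percentile(p[:,2],[1,50,90,98]) if len(p) else "")
d=np.load("rd.npz"); W,f=d["W"],d["f"]; hsv=cv2.cvtColor(f,cv2.COLOR_BGR2HSV)
p=W[(hsv[...,0]<18)&(hsv[...,1]>150)&(hsv[...,2]>60)&(W[...,0]>.57)&(W[...,0]<.63)&(W[...,2]>.025)]; print("before, far yoke",np.percentile(p[:,2],[1,50,90,98]))
print(ctrl.get_t())
```

```text
0.0165 [ 556.88 -231.4    16.46] [ 0.32 -0.5  -0.7 ] 0.316
0.0155 [ 557.07 -231.38   15.63] [0.59 1.27 3.52] 0.317
0.0145 [ 557.01 -231.34   14.55] [-0.42  2.15  4.39] 0.316
0.0135 [ 557.01 -231.35   13.55] [0.59 1.88 5.27] 0.316
0.0125 [ 556.98 -231.36   12.58] [0.01 1.94 6.81] 0.315
2548 orange z pct [0.04616399 0.05291747 0.05506115 0.05588556]
before, far yoke [0.04003939 0.05172856 0.05751262 0.05897481]
24.5583
```

View pics/pr.png

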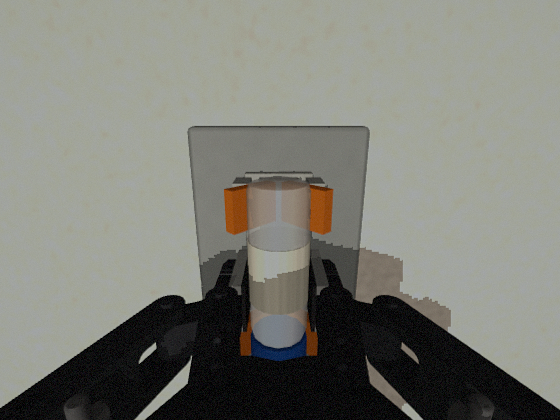

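The tube is seated between both orange sides, visible at (236,210) and (320,210), and the yoke has dropped about 3 mm. One more millimetre with a small lateral trim, then I'll verify.

Run:
```python
from h import *
n=np.array([np.sin(.1305),np.cos(.1305),0]); x=np.array([.557,-.2306,0])-.0003*n; f0=np.array([0.1,.05,-.95])
ctrl.move_linear([x[0],x[1],.0116],max_speed=.02); ctrl.dwell(.3)
fs=[]
for _ in range(6): fs.append(ctrl.get_ft_force()); ctrl.dwell(.05)
T=np.array(ctrl.get_tool_pos()); print(np.round(T*1000,2),np.round(np.mean(fs,0)-f0,2),ctrl.get_opening(),ctrl.get_finger_force())
c,W=wristcam(); f=c["frame"]; hsv=cv2.cvtColor(f,cv2.COLOR_BGR2HSV)
def far(W,hsv):
    p=W[(hsv[...,0]<18)&(hsv[...,1]>150)&(hsv[...,2]>60)&(W[...,0]>.57)&(W[...,0]<.63)&(W[...,2]>.025)&(W[...,2]<.07)]
    return np.percentile(p[:,2],[95,98,99.5])
d=np.load("rd.npz"); print("yoke top before/now",far(d["W"],cv2.cvtColor(d["f"],cv2.COLOR_BGR2HSV)),far(W,hsv))
a=np.array([np.cos(.1305),-np.sin(.1305)]); s=(W[...,:2]-[.557,-.2306])@a; t=(W[...,:2]-[.557,-.2306])@n[:2]
m=(abs(t)<.0125)&(s>.012)&(s<.049)&(W[...,2]>.055)&(W[...,2]<.08)
cc,dd,L,e=cyl(W[m]); print("axis",cc,"yaw",np.arctan2(dd[1],dd[0]),"slope",dd[2],e,"cross",(cc[:2]-[.557,-.2306])@n[:2])
print("far end",np.percentile(s[(abs(t)<.01)&(W[...,2]>.05)&(W[...,2]<.08)],[99,99.8]),ctrl.get_t())
```

```text
[ 557.04 -231.31   11.81] [0.15 0.3  7.47] 0.3168600645439448 30.591312646865845
yoke top before/now [0.05837873 0.05897481 0.05961616] [0.0548745  0.05531271 0.05645143]
axis [ 0.58694757 -0.2344119   0.05430007] yaw -0.12729971073095706 slope -0.03213084873082452 0.000351620799375567 cross 0.000117592045661908
far end [0.04965185 0.04981929] 25.4583
```

Force is 7.47 N and the tube is centred, but the fit suggests a pitch of about 1.8°, so it may be resting on one yoke only. I'll check the ridge height along the tube and the wrist moment.

Run:
```python
from h import *
n=np.array([np.sin(.1305),np.cos(.1305)]); a=np.array([np.cos(.1305),-np.sin(.1305)])
def ridge(W,z0,cross=0):
    s=(W[...,:2]-[.557,-.2306])@a; t=(W[...,:2]-[.557,-.2306])@n-cross
    return [(int(k*1000),round(float(np.median(W[...,2][(abs(s-k)<.002)&(abs(t)<.003)&(abs(W[...,2]-z0)<.02)])*1000),1)) for k in np.arange(-.045,.05,.006) if ((abs(s-k)<.002)&(abs(t)<.003)&(abs(W[...,2]-z0)<.02)).sum()>8]
c,W=wristcam(); np.savez("pr2.npz",W=W,f=c["frame"])
print("now",ridge(W,.067)); print("held",ridge(np.load("held.npz")["W"],.16,.0018))
# control: rack tube red top ridge from rack view
W=np.load("rk.npz")["W"]; p=W-np.array([.5714,.1075,0]); s=p[...,0]*np.cos(.0455)+p[...,1]*np.sin(.0455); t=-p[...,0]*np.sin(.0455)+p[...,1]*np.cos(.0455)
print("red",[(int(k*1000),round(float(np.nanmedian(W[...,2][(abs(s-k)<.003)&(abs(t)<.003)])*1000),1)) for k in np.arange(-.045,.05,.01)])
print("torque",np.round(ctrl.get_ft_torque(),3),"force",np.round(ctrl.get_ft_force(),2),"z tool",Ro.from_quat(np.array(ctrl.get_eef_rot())[[1,2,3,0]]).as_matrix()[:,2])
c=ctrl.camera("top"); ctrl.camera("scene")
```

```text
now [(-33, 67.9), (-27, 67.9), (-21, 68.1), (-15, 68.2), (-9, 68.1), (-3, 68.7), (2, 68.7), (8, 68.8), (14, 68.5), (20, 68.7), (26, 68.2), (32, 68.1), (38, 68.1), (44, 68.1)]
held [(-33, 160.7), (-27, 160.4), (-21, 160.7), (-15, 160.7), (-9, 160.8), (-3, 161.2), (2, 161.1), (8, 161.1), (14, 161.2), (20, 161.3), (26, 160.7), (32, 160.7), (38, 160.6), (44, 160.4)]
red [(-45, 46.7), (-34, 47.2), (-24, 47.0), (-14, 47.4), (-4, 47.5), (5, 47.3), (15, 46.9), (25, 46.2), (35, 47.6), (45, 47.4)]
torque [ 0.001 -0.049  0.026] force [-0.35  0.42  6.59] z tool [ 3.18541219e-04 -4.89057657e-04 -9.99999830e-01]
```

The ridge is level (67.9 mm at one end, 68.1 mm at the other; the pitch came from the raised label). The moment is about 0.05 N m, against roughly 0.26 N m if only one yoke carried the load. Sink is about 4 mm at 7.5 N, so I'm handing it in.

```bash
python3 -c "
from station import ctrl
print(ctrl.finish_job(),ctrl.get_t())"
```

```text
the job is handed in; nothing more can be done
the job is handed in; nothing more can be done
```

The job is handed in, about 26 s in: the blue-capped tube is centred in the V-cradle, cap towards the window, and still held pressed about 4 mm down (about 7.5 N). Two earlier grasps missed, pushing up to about 49 N on the fingers; the red and yellow tubes were still in the rack in every later picture.

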